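# Close up the tack chest

## Task

Close up the small grey tack chest on the shoemaker's bench: push both open drawers fully home, and only then push the hinged door shut flat over them. Push gently with the fingertips against the outside faces of the drawer fronts and of the door, without slamming; do not pinch them or reach in behind them. Leave everything that stands or lies around and on the chest where it is.

Things in the scene. Friction and masses are not known exactly. Their poses are not given: they have to be found in the camera images.
- chest: Low grey sheet-steel chest fixed to the bench, 220 (x, deep) x 220 (y, wide) x 95 mm high. Origin: centre of its underside, on the bench. Its open front looks to its own -x (towards the robot, turned up to 0.25 rad). The two 8 mm side walls reach forward to its x = -110 mm; its top board starts only at x = -93 mm, so nothing of the chest overhangs the drawer fronts.
- drawer_left (a joint): How far the left drawer (at the chest's +y) is out, m: 0 fully home, 0.1 the limit; it slides out along the chest's -x on a light slide (friction about 1 N) and stays where it is left. Hard stop at 0.
- drawer_right (a joint): The same for the right drawer (at the chest's -y).
- drawer_left_front (a point): Centre of the outer face of the left drawer's wooden front, 98 mm wide (y) x 76 mm high (z), 8 mm thick, flat, its centre 48 mm above the bench; x points into the chest, square to the face. Fully home it lies 7 mm behind the side walls' front edges (chest x = -103 mm, y = +51.5 mm).
- drawer_right_front (a point): The same for the right drawer (home at chest x = -103 mm, y = -51.5 mm).
- drawer_left_tray: The left drawer's open tray, 90 mm wide x 60 mm high, behind its front; not to be pressed with the fingers. Same origin and axes as the front's point.
- drawer_right_tray: The same for the right drawer.
- door (a joint): Opening angle of the door, rad: 0 shut flat over the drawers, about 1.57 standing straight out towards the robot, 1.8 the limit. Upright hinge at the chest's left front edge, stiff enough (0.08 N m) that it stays where it is left. Hard stop at 0.
- door_hinge (a point): Point on the door's upright hinge axis, at the chest's x = -110 mm, y = +109 mm, 48 mm above the bench. Axes turn with the door: its -y runs along the door from the hinge to the free edge (panel from 2 to 216 mm), its -x points out of the outer face.
- door_face (a point): Point on the door's outer face, 100 mm from the hinge axis along the door, 8 mm from the axis plane, 48 mm above the bench; the grey door is 8 mm thick and 88 mm high (4 to 92 mm above the bench). Axes turn with the door: -x points straight out of the outer face, away from the drawers; with the door open the outer face looks to the chest's left (+y).
- door_lining: The plywood lining on the door's inner side, facing the drawers; not to be pressed with the fingers. Origin on the hinge axis, axes as door_hinge.
- jar: Bystander: small glass jar with aluminium lid, 52 mm across, 75 mm tall, standing on the chest's top, about the middle from front to back. Origin: centre of its underside.
- tin: Bystander: round aluminium tin with a paper label, 72 mm across, 85 mm tall, standing to one side of the chest. Origin: centre of its underside.
- pot: Bystander: white plastic pot with black lid, 68 mm across, 95 mm tall, standing at the other side of the chest. Origin: centre of its underside.
- last: Bystander: wooden shoe last, about 195 x 58 x 75 mm, to the right of the chest. Origin: on its underside.
- pliers: Bystander: steel lasting pliers lying flat, 170 mm long, up to 18 mm high, in front of the chest on its right. Origin: under the pivot.
- hammer: Bystander: hammer lying to the left of the chest. Origin: on its underside, axis x along the handle.
- brush: Bystander: brush lying across the rear of the chest's top. Origin: on its underside, axis x along the handle.

How it is judged (in metres and radians):
On the way, in this order (a step that is already met when the one before it is completed fails the run):
1. both drawers are fully home (each less than 4 mm out) while the door still stands open (value of joint each of drawer_left, drawer_right below 0.004 m and value of joint door above 0.5 rad), for 0.2 s.
2. then the door is shut (less than 0.04 rad open) (value of joint each of drawer_left, drawer_right below 0.004 m and value of joint door below 0.04 rad), for 0.2 s.
At the end, for the whole second after the job is handed in: Both drawers less than 4 mm out, the door less than 0.04 rad open, and every bystander within 30 mm of where it was and tilted less than 0.3 rad (all of step 2 and distance of each of jar, tin, pot, last, pliers, hammer, brush from where it was at the start of the episode below 0.03 m and angle between each of jar, tin, pot, last, pliers, hammer, brush's own z axis and vertical below 0.3 rad); the robot touches nothing.
It fails at once if a bystander is pushed, lifted or carried more than 30 mm, or tipped more than 0.3 rad (distance of any of jar, tin, pot, last, pliers, hammer, brush from where it was at the start of the episode above 0.03 m or angle between any of jar, tin, pot, last, pliers, hammer, brush's own z axis and vertical above 0.3 rad).
It fails at once if the fingers pinch or hook a drawer or the door: they press with more than 3 N on a drawer's tray (the part behind its front) or on the door's lining (its inner side) (contact force between the fingers and drawer_left_tray above 3 N or contact force between the fingers and drawer_right_tray above 3 N or contact force between the fingers and door_lining above 3 N).
It fails at once if a drawer is slammed (faster than 0.6 m/s) or the door is slammed (faster than 5 rad/s) (velocity of joint any of drawer_left, drawer_right below -0.6 m/s or velocity of joint door below -5 rad/s).
It also fails if it takes over 64 s, if anything falls off the work surface, if the arm or the gripper's body presses on something with over 40 N, if the wrist force passes 120 N, or if a joint passes its speed limit or range.

## Robot

A 6-joint arm with a two-finger parallel gripper is mounted at the origin on the work surface. World frame = base frame: x ahead of the robot, y to its left, z up, the work surface at z = 0. Lengths are in mm, angles in rad, forces in N, time in s.
With the tool pointing down it reaches from about 275 to 825 mm from the base axis. Payload 5.2 kg.
Tool frame: the origin (TCP) lies at the very end of the fingers, on their centre line; the grasp point (between the pads) lies 19 mm behind it; z points along the fingers, y is the line along which they close (so a half turn about z gives the same grasp; the last joint's range is limited). The gripper opens to 93 mm and grips with 3 to 60 N. Pads are 15 mm wide; open, the fingers measure 128 mm over their backs; the gripper's body (75 mm by 188 mm) begins 65 mm behind the grasp point.
Start: joints at [0.953, 0.259, 1.535, -0, 1.348, -0.203], TCP at [221.633, 503.372, 218.653] pointing down, gripper open.
Joint ranges: [-3.14, 3.14], [-0.91, 2.08], [0.19, 2.58], [-1.22, 4.36], [0.22, 2.71], [-3.12, 3.12]. Speed limits (rad/s): [2.57, 2.57, 3.14, 3.14, 3.14, 3.14].

## Interface

Orientations are given as [roll, pitch, yaw] about the fixed x, y, z axes, in that order (R = Rz(yaw) Ry(pitch) Rx(roll)).
In Python, from bench import robot gives the robot as it stands. The module is installed in compiled form; this text tells all that it offers. Calls block until the motion is done:
- robot.move_ptp(position, orientation): joint-space move of the TCP to a pose.
- robot.move_linear(position, ori=None, speed=150, f_stop=None): straight line of the TCP; ori=None keeps the orientation; speed is the mean speed in mm/s. With f_stop (N) it stops when the force on the tool has changed by that much, and returns True; else False.
- robot.move_j(angles): joint-space move.
- robot.move_gripper(opening): opening from 0.0 (shut) to 1.0 (fully open); the grip force is fixed at half the most; returns when the fingers have stopped.
- robot.sleep(seconds).
- robot.inverse_kinematics(position, orientation): joint angles nearest the present ones, or None.
- robot.get_image(name): name is "scene" or "top"; returns a dict with "img" (420x560x3 uint8, blue, green, red), "fovy" (degrees; the focal length in pixels is half the picture's height over the tangent of half this angle, whatever the lens; pixels are square), "cx", "cy" (the principal point, pixels), "eye" and "orientation" of the camera in the world. Camera axes: x right, y down, z forward; pixel columns grow to the right and rows downward; lengths in mm; the calibration is good to about 2 mm. A picture is of the moment at which its call begins. There is no depth.
A pose or a line that the arm cannot do raises robot.MotionError and nothing moves.
- robot.hand_in(): hands the job in; it is judged then, once.
Readings, each from a call of its own:
- robot.current_t(): time.
- robot.current_qpos(): joint angles.
- robot.current_joint_vel(): joint speeds.
- robot.current_joint_efforts(): joint torques, N m.
- robot.current_tcp_pos(): TCP position.
- robot.current_eef_rot(): TCP orientation.
- robot.current_contact_force(): force on the tool from outside, world axes, zero at the start.
- robot.current_ft_torque(): the same for the moment, N m.
- robot.current_gripper_width(): opening from 0.0 (shut) to 1.0 (fully open).
- robot.current_finger_force(): force on a finger pad.
Only numpy, scipy, OpenCV 4.12 (cv2) and the standard library are available. Lean on these libraries where they do the work, as an engineer would, in place of code of your own. Each camera call takes 0.05 s, during which the arm holds its last target. There are 200 camera calls.

## Working session

There is one attempt and no reset: what is moved stays moved. The work goes in short steps, each a Python script; the robot and the scene stay as the last script left them, time stands still between calls to the robot, and variables do not carry over. Pictures are saved under pics/ and viewed, at most 10 in all, crops included, and the job is handed in when it is done.

```bash
mkdir -p pics && python3 - <<'E'
from bench import robot
import cv2, pickle
d={}
for n in("scene","top"):
    i=robot.get_image(n); d[n]=i; cv2.imwrite(f"pics/{n}0.png",i["img"])
    print(n,i["fovy"],i["cx"],i["cy"],i["eye"],i["orientation"])
pickle.dump(d,open("im0.pkl","wb")); print(robot.current_t(),robot.current_eef_rot())
E
```

```text
scene 56.8594874930448 277.6687802987929 207.67196086467342 [1326.30373534  270.29321355  607.62233577] [-2.16947373  0.00451729  1.88329447]
top 46.87460572406008 272.6416415625968 210.00316171171045 [ 404.3552431    49.82375779 1291.52258665] [-2.97733785 -0.02766795 -1.57320441]
0.1 [-3.14003689e+00 -2.88265234e-04  2.72677648e+00]
```

View pics/scene0.png

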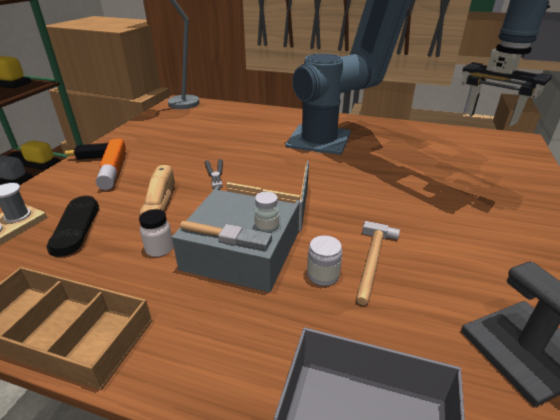

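View pics/top0.png

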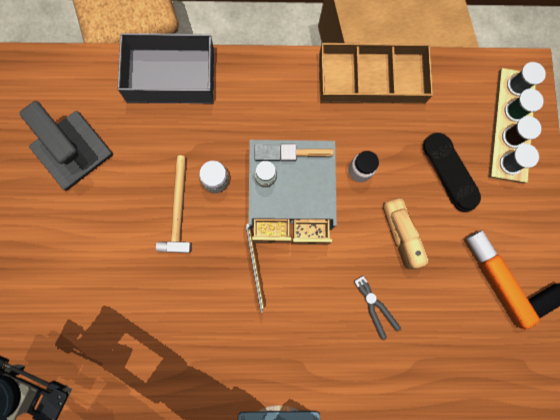

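The top view shows the chest's top at about (249–336, 141–228). The drawer fronts are at row ~240, the door runs from the hinge at ~(249,226) to ~(262,311), and the pliers are at (375,305). I'll zoom in for accurate corners.

```bash
cat > h.py <<'E'
import numpy as np, cv2, pickle
from scipy.spatial.transform import Rotation as R
def ray(i,u,v):
    f=i["img"].shape[0]/2/np.tan(np.radians(i["fovy"])/2)
    return R.from_euler("xyz",i["orientation"]).apply([(u-i["cx"])/f,(v-i["cy"])/f,1])
def onz(i,u,v,z):
    d=ray(i,u,v); e=np.array(i["eye"]); return e+d*(z-e[2])/d[2]
def crop(i,x,y,w,h,s,name):
    c=cv2.resize(i["img"][y:y+h,x:x+w],None,fx=s,fy=s,interpolation=cv2.INTER_CUBIC); cv2.imwrite(name,c)
E
python3 - <<'E'
from h import *
d=pickle.load(open("im0.pkl","rb")); i=d["top"]
crop(i,236,200,110,118,5,"pics/c1.png")
# chest top: grey mask
g=cv2.cvtColor(i["img"],cv2.COLOR_BGR2HSV)
m=((g[...,1]<60)&(g[...,2]>60)&(g[...,2]<180)).astype(np.uint8)
m[:130]=0;m[245:]=0;m[:,:240]=0;m[:,345:]=0
ys,xs=np.nonzero(m); print(len(xs),xs.min(),xs.max(),ys.min(),ys.max())
r=cv2.minAreaRect(np.c_[xs,ys].astype(np.float32)); 
for p in cv2.boxPoints(r): print(p,onz(i,*p,95).round(1))
for n,p,z in(("jar",(265,168),170),("tin",(214,176),85),("plier head",(361,283),15),("pliers",(371,298),15),("hammerhead",(173,247),25)): print(n,onz(i,*p,z).round())
E
```

```text
6041 246 335 140 244
[246. 140.] [784.3  84.1  95. ]
[335. 140.] [ 785.8 -144.9   95. ]
[335. 244.] [ 517.4 -138.6   95. ]
[246. 244.] [517.3  82.3  95. ]
jar [692.  36. 170.]
tin [692. 165.  85.]
plier head [ 423. -217.   15.]
pliers [ 384. -242.   15.]
hammerhead [516. 274.  25.]
```

View pics/c1.png

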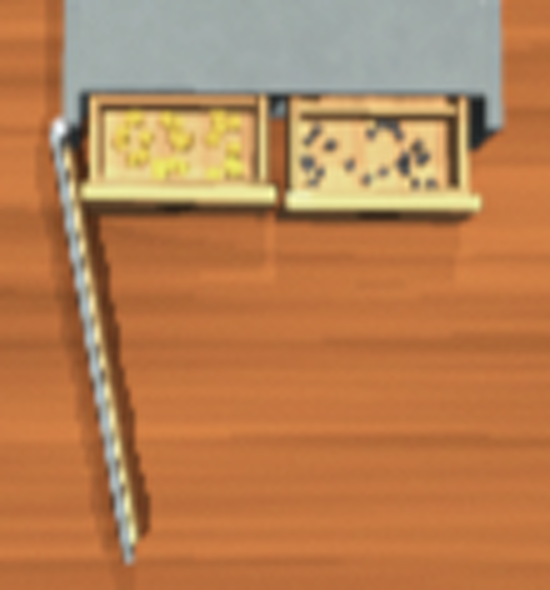

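```bash
python3 - <<'E'
from h import *
d=pickle.load(open("im0.pkl","rb")); i=d["top"]
P=dict(wallR=(502,130,95),wallL=(65,125,95),brdL=(90,93,95),brdR=(470,95,95),DLl=(82,200,86),DLr=(275,205,86),DRl=(285,211,86),DRr=(480,211,86),hinge=(60,130,92),dfreeout=(123,562,92),dfreein=(138,545,92),doutmid=(85,330,92))
for n,(a,b,z) in P.items(): print(n,onz(i,(a+.5)/5-.5+236,(b+.5)/5-.5+200,z).round(1))
# chest side/rear edges: rear corners
g=cv2.cvtColor(i["img"],cv2.COLOR_BGR2HSV)
def pr(r): print(r,[tuple(i["img"][r,c]) for c in ()])
sat=g[...,1].astype(int)
for r in(180,195,205,215,222): 
    row=sat[r,238:346]<90; k=np.nonzero(row)[0]+238; print(r,k.min(),k.max(),onz(i,k.min()-.5,r,95).round(1),onz(i,k.max()+.5,r,95).round(1))
for c in(255,285,320,330):
    k=np.nonzero(sat[130:160,c]<90)[0]+130; print(c,k.min(),onz(i,c,k.min()-.5,95).round(1))
from bench import robot
for p in((480,-20,60),(600,-20,60),(480,150,60)):
  for yaw in(0,1.57,-1.57,3.14):
    q=robot.inverse_kinematics(p,[3.1416,0,yaw]); print(p,yaw,None if q is None else np.round(q,2))
  for pit in (-2.6,-2.1,-1.57): 
    q=robot.inverse_kinematics(p,[0,-pit,0]); print(p,"pit",pit,None if q is None else np.round(q,2))
E
```

```text
wallR [ 563.5 -142.2   95. ]
wallL [565.7  76.2  95. ]
brdL [581.8  63.8  95. ]
brdR [ 581.1 -126.5   95. ]
DLl [529.2  67.7  86. ]
DLr [526.7 -28.7  86. ]
DRl [523.7 -33.7  86. ]
DRr [ 523.8 -131.6   86. ]
hinge [563.6  78.7  92. ]
dfreeout [352.4  46.9  92. ]
dfreein [360.5  39.7  92. ]
doutmid [464.4  65.8  92. ]
180 249 335 [679.4  77.1  95. ] [ 680.3 -143.7   95. ]
195 249 335 [640.8  76.9  95. ] [ 641.4 -142.8   95. ]
205 249 335 [615.2  76.7  95. ] [ 615.8 -142.1   95. ]
215 248 335 [589.9  79.1  95. ] [ 590.3 -141.5   95. ]
222 248 336 [572.2  79.   95. ] [ 572.6 -143.6   95. ]
255 140 [785.8  61.   95. ]
285 140 [786.3 -16.   95. ]
320 141 [ 784.2 -106.1   95. ]
330 141 [ 784.4 -131.9   95. ]
(480, -20, 60) 0 [-0.27  0.31  1.9   0.    0.93  1.3 ]
(480, -20, 60) 1.57 [-0.27  0.31  1.9  -0.    0.93 -0.27]
(480, -20, 60) -1.57 [-0.27  0.31  1.9   0.    0.93  2.87]
(480, -20, 60) 3.14 [-0.27  0.31  1.9  -0.    0.93 -1.84]
(480, -20, 60) pit -2.6 [-0.46  0.12  2.38  1.02  0.27 -2.98]
(480, -20, 60) pit -2.1 None
(480, -20, 60) pit -1.57 None
(600, -20, 60) 0 [-0.22  0.49  1.61  0.    1.04  1.35]
(600, -20, 60) 1.57 [-0.22  0.49  1.61 -0.    1.04 -0.22]
(600, -20, 60) -1.57 [-0.22  0.49  1.61  0.    1.04  2.92]
(600, -20, 60) 3.14 [-0.22  0.49  1.61 -0.    1.04 -1.79]
(600, -20, 60) pit -2.6 [-0.32  0.3   2.11  0.67  0.27 -2.5 ]
(600, -20, 60) pit -2.1 [-0.47  0.56  2.49  2.64  0.96  1.62]
(600, -20, 60) pit -1.57 [-0.58  1.31  2.49  2.45  2.12  1.16]
(480, 150, 60) 0 [0.08 0.34 1.85 0.   0.95 1.65]
(480, 150, 60) 1.57 [0.08 0.34 1.85 0.   0.95 0.08]
(480, 150, 60) -1.57 [ 0.08  0.34  1.85 -0.    0.95 -3.06]
(480, 150, 60) 3.14 [ 0.08  0.34  1.85 -0.    0.95 -1.49]
(480, 150, 60) pit -2.6 None
(480, 150, 60) pit -2.1 None
(480, 150, 60) pit -1.57 None
```

Chest: centre ≈ (675, −33), yaw ≈ 0. The size checks out, 221 mm deep and 219 mm wide. The drawer fronts are at x ≈ 528 (left) and 524 (right), and home is at 572. The hinge is at ≈ (565, 76) and the door is open ≈ 1.43 rad. Next I close the gripper and push each drawer with a force stop.

```bash
python3 - <<'E'
from bench import robot
import numpy as np, pickle
pi=np.pi; O=[pi,0,pi]
robot.move_gripper(0.0)
for y in(12,-85):
    robot.move_ptp([480,y,170],O)
    robot.move_linear([480,y,48],speed=120)
    robot.move_linear([548,y,48],speed=60,f_stop=12)
    s=robot.move_linear([578,y,48],speed=25,f_stop=10)
    print(y,s,np.round(robot.current_tcp_pos(),1),np.round(robot.current_contact_force(),1),robot.current_t())
    robot.move_linear([480,y,48],speed=120)
    robot.move_linear([480,y,170],speed=150)
robot.move_ptp([450,140,190],[pi,0,pi-1.43])
i=robot.get_image("top"); pickle.dump(i,open("im1.pkl","wb"))
from h import crop
crop(i,206,190,140,128,4,"pics/c2.png"); print(robot.current_t(),robot.current_qpos())
E
```

```text
12 True [562.3  12.1  47.5] [-0.2  0.   0.6] 6.7167
-85 True [561.6 -84.8  47.5] [ 0.5 -0.5  0.7] 12.125
15.625 [ 6.36016634e-02  1.39707907e-01  1.75932353e+00 -1.34768060e-04
  1.24301529e+00 -7.71586356e-02]
```

View pics/c2.png

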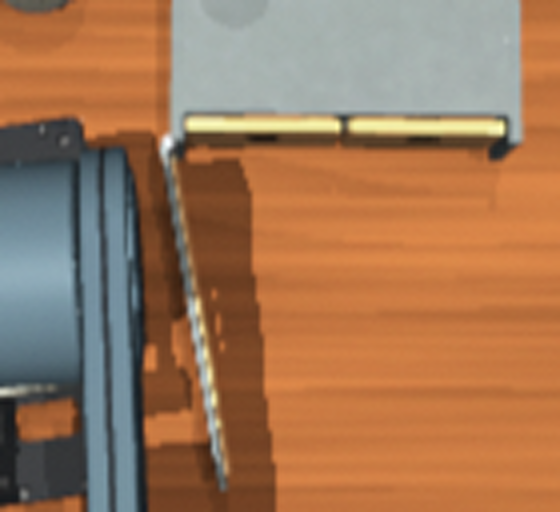

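Both drawer fronts now sit level against the top board, at crop rows ~118–135, and the door is undisturbed. I'll confirm the hard stops with a second slow, firmer press before shutting the door.

```bash
python3 - <<'E'
from bench import robot
import numpy as np
pi=np.pi; O=[pi,0,pi]
robot.move_ptp([500,12,170],O)
for y in(12,-85):
    if y<0: robot.move_linear([500,y,120],speed=200)
    robot.move_linear([535,y,48],speed=150)
    s=robot.move_linear([575,y,48],speed=25,f_stop=20)
    p=robot.current_tcp_pos(); f=robot.current_contact_force(); robot.sleep(.3)
    print(y,s,np.round(p,1),np.round(f,1),np.round(robot.current_tcp_pos(),1),np.round(robot.current_contact_force(),1))
    robot.move_linear([500,y,48],speed=120)
    robot.move_linear([500,y,120],speed=200)
print(robot.current_t())
E
```

```text
12 True [562.1  12.2  47.1] [ 0.6 -1.  -0.1] [561.8  12.3  46.9] [ 0.4  0.2 -0.4]
-85 True [561.2 -84.8  47.4] [-0.4 -0.9 -0.5] [560.7 -84.7  47. ] [0.6 0.5 0.3]
24.65
```

The same stop position came back at twice the force, so both drawers are home. Now the door.

```bash
python3 - <<'E'
from bench import robot
import numpy as np, pickle
pi=np.pi; H=np.array([565,76.5]); rho=140
def pose(t,c,z=50):
    u=np.array([-np.sin(t),-np.cos(t)]); n=np.array([-np.cos(t),np.sin(t)])
    return [*(H+rho*u+(18+c)*n),z],[pi,0,pi-t]
robot.move_linear([450,-85,190],speed=200)
robot.move_ptp(*pose(1.43,30,190))
robot.move_linear(pose(1.43,30)[0],speed=150)
s=False
for t in np.arange(1.35,0.1,-0.125):
    p,o=pose(t,0); s=robot.move_linear(p,o,speed=70,f_stop=12)
    if s: print("stop",t,robot.current_tcp_pos()); break
if not s:
    p,o=pose(0.08,0); robot.move_linear(p,o,speed=50,f_stop=12)
    p[0]+=35
    s=robot.move_linear(p,[pi,0,pi],speed=20,f_stop=20)
    print(s,np.round(robot.current_tcp_pos(),1),np.round(robot.current_contact_force(),1))
print(robot.current_t())
i=robot.get_image("top"); 
from h import crop
crop(i,206,130,180,190,3,"pics/c3.png")
E
```

```text
True [546.2 -61.6  49.4] [-0.1  0.4 -0.2]
33.7167
```

View pics/c3.png

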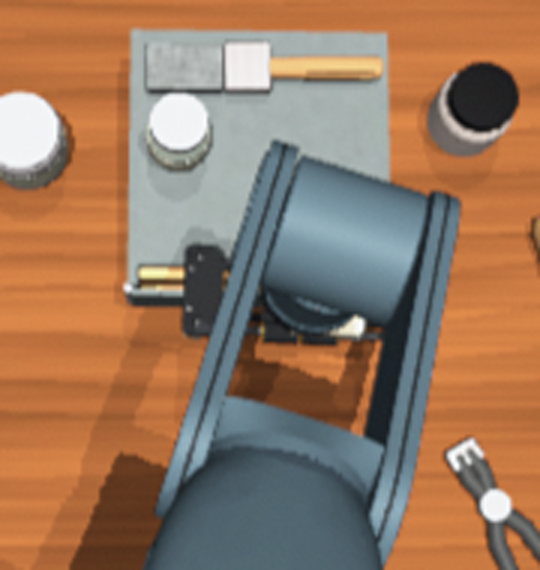

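The finger stopped at x = 546, where 547 was expected for a shut door. I'll back away and check with a clear view.

```bash
python3 - <<'E'
from bench import robot
import numpy as np
robot.move_linear([480,-61.6,50],speed=80)
robot.move_linear([450,-61.6,190],speed=200)
robot.move_ptp([250,350,220],[np.pi,0,np.pi])
i=robot.get_image("top"); 
from h import *
crop(i,140,130,270,220,2.9,"pics/c4.png")
for c in(260,290,325):   # door top outer edge by saturation jump
    s=cv2.cvtColor(i["img"],cv2.COLOR_BGR2HSV)[215:245,c]; print(c,s[:,1].tolist())
print(robot.current_t())
E
```

```text
260 [13, 13, 15, 31, 82, 70, 74, 89, 126, 135, 101, 53, 12, 17, 19, 30, 35, 160, 172, 172, 171, 173, 170, 174, 172, 170, 173, 175, 172, 173]
290 [13, 16, 15, 12, 94, 97, 86, 102, 134, 152, 118, 70, 15, 17, 21, 24, 0, 138, 169, 172, 173, 171, 173, 173, 174, 172, 173, 173, 173, 170]
325 [13, 16, 16, 7, 111, 106, 83, 91, 111, 130, 114, 84, 23, 12, 19, 26, 0, 126, 167, 173, 172, 172, 173, 172, 173, 172, 174, 173, 175, 171]
37.325
```

View pics/c4.png

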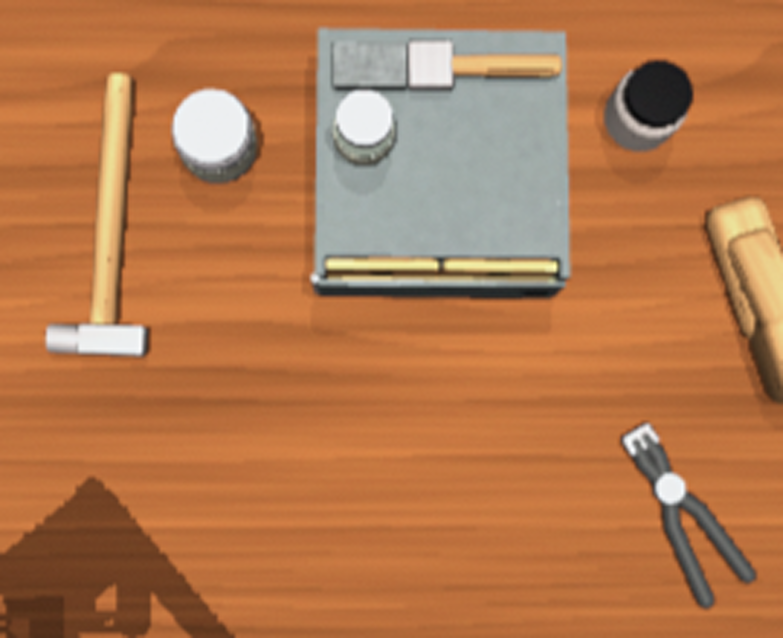

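The door lies parallel to the chest front, at the same rows across columns 260–325. Both drawers are home, the bystanders are where they were, and the arm is clear.

```bash
python3 -c "
from bench import robot
print(robot.hand_in())"
```

```text
the job is handed in; nothing more can be done
None
```

Both drawers were pushed home first and then the door shut flat, with nothing around or on the chest visibly moved; I handed the job in at about 37 s, and `hand_in()` reported no verdict.

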